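# Sort the combination spanners back into the tapered rack

### The job

Put the four loose combination spanners away in the black tapered spanner rack in order of length, one across each pair of notches: the longest at the wide end, the shortest at the narrow end. Each must lie level and square across both combs, down in its notches, with both heads hanging outside; either end may point either way. Leave the adjustable wrench behind them where it lies.

Things in the scene. Friction and masses are not known exactly. Their poses are not given: they have to be found in the camera images.
- spanner_a: shortest of four steel combination spanners, 130 mm long, lying flat. Origin: under the middle of its length, level with its underside; x along it to the open jaw (22 mm across; ring 16 mm), z up. Shank 10 mm wide, 6 mm thick, its underside 1 mm above the origin (heads 8 mm thick). Its slot: rack y = -75 mm, where the combs are centred at x = +-30 mm.
- spanner_b: second shortest of four steel combination spanners, 160 mm long, lying flat. Origin: under the middle of its length, level with its underside; x along it to the open jaw (28 mm across; ring 20 mm), z up. Shank 12 mm wide, 7 mm thick, its underside 1.25 mm above the origin (heads 9.5 mm thick). Its slot: rack y = -25 mm, where the combs are centred at x = +-41 mm.
- spanner_c: second longest of four steel combination spanners, 193 mm long, lying flat. Origin: under the middle of its length, level with its underside; x along it to the open jaw (34 mm across; ring 25 mm), z up. Shank 14 mm wide, 8 mm thick, its underside 1.5 mm above the origin (heads 11 mm thick). Its slot: rack y = +25 mm, where the combs are centred at x = +-52 mm.
- spanner_d: longest of four steel combination spanners, 230 mm long, lying flat. Origin: under the middle of its length, level with its underside; x along it to the open jaw (41 mm across; ring 29 mm), z up. Shank 16 mm wide, 9 mm thick, its underside 2 mm above the origin (heads 13 mm thick). Its slot: rack y = +75 mm, where the combs are centred at x = +-63 mm.
- spanner_rack: black tapered rack, fixed, at varied yaw: two combs 10 mm thick, 220 long, 46 high, on low cross bars. Origin under its middle, on the worktop, z up; spanners lie along its x, middle at x = 0 (8 mm to spare each way); four slots 50 mm apart along y, wide end at +y. Notch floors 24 mm above the worktop; notches taper from 22 mm wider than the proper shank at the top to 8 mm at the floor.
- adjustable_wrench: grey adjustable wrench, 180 x 45 x 13 mm, lying loose on the worktop behind the spanners; origin under its middle, long axis y. It does not belong in the rack.
- saw_grip (a point): an obstacle: top of the near end of the fixed mitre saw's front grip (50 mm wide, 68 mm high), between the spanners and the rack. The saw lies beyond it (larger x); its tall head begins 0.15 m beyond, 0.28 to 0.51 m up. There is clear passage on the robot's side of it.

How it is judged:
At the end, for the whole second after the job is handed in: All four spanners lie released and at rest in the rack, by length from wide to narrow end: each middle within 12 mm of its slot's line and 15 mm of the rack's middle line, along the slot within 0.15 rad (either way round), level within 0.1 rad, within 5 mm of seated height (x of spanner_a in the frame of spanner_rack between -0.015 and 0.015 m and y of spanner_a in the frame of spanner_rack between -0.087 and -0.063 m and height (world z) of spanner_a between 0.018 and 0.028 m and angle between the x axis of each of spanner_a, spanner_b, spanner_c, spanner_d and the x axis of spanner_rack, either way round below 0.15 rad and angle between each of spanner_a, spanner_b, spanner_c, spanner_d's own z axis and vertical below 0.1 rad and linear speed of each of spanner_a, spanner_b, spanner_c, spanner_d below 0.02 m/s and angular speed of each of spanner_a, spanner_b, spanner_c, spanner_d below 0.1 rad/s and contact force between each of spanner_a, spanner_b, spanner_c, spanner_d and the fingers below 0.1 N and x of spanner_b in the frame of spanner_rack between -0.015 and 0.015 m and y of spanner_b in the frame of spanner_rack between -0.037 and -0.013 m and height (world z) of spanner_b between 0.0177 and 0.0278 m and x of spanner_c in the frame of spanner_rack between -0.015 and 0.015 m and y of spanner_c in the frame of spanner_rack between 0.013 and 0.037 m and height (world z) of spanner_c between 0.0175 and 0.0275 m and x of spanner_d in the frame of spanner_rack between -0.015 and 0.015 m and y of spanner_d in the frame of spanner_rack between 0.063 and 0.087 m and height (world z) of spanner_d between 0.017 and 0.027 m); the robot touches nothing.
It fails at once if the adjustable wrench is moved by more than 30 mm (distance of adjustable_wrench from where it was at the start of the episode above 0.03 m).
It also fails if it takes over 136 s, if anything falls off the work surface, if the arm or the gripper's body presses on something with over 40 N, if the wrist force passes 120 N, or if a joint passes its speed limit or range.

### The arm

A 7-joint arm with a two-finger parallel gripper is mounted at the origin on a cart in front of the work surface, level with it; the furniture and walls round the work are solid. World frame = base frame: x ahead of the robot, y to its left, z up, the work surface at z = 0. Lengths are in m, angles in rad, forces in N, time in s.
With the tool pointing down it reaches from about 0.4 to 0.85 m from the base axis. Payload 10.4 kg.
Tool frame: the origin (TCP) lies midway between the tips of the shut fingers; the grasp point (between the pads) lies 19 mm behind it; z points along the fingers, y is the line along which they close (so a half turn about z gives the same grasp; the last joint's range is limited). The gripper opens to 87 mm and grips with 3 to 60 N. Pads are 19 mm wide; open, the fingers measure 117 mm over their backs; the gripper's body (75 mm by 190 mm) begins 51 mm behind the grasp point.
Start: joints at [1.237, 0.332, -0.065, 1.46, 0.022, 1.35, -0.088], TCP at [0.191, -0.595, 0.223] pointing down, gripper open.
Joint ranges: [-2.6, 2.6], [-0.5, 2.12], [-1.47, 1.34], [0.16, 2.42], [-1.27, 4.41], [0.06, 2.06], [-2.6, 2.6]. Speed limits (rad/s): [2.22, 2.22, 2.79, 2.79, 3.14, 3.14, 3.14].

### API

Orientations are given as a unit quaternion [w, x, y, z].
In Python, from cell import bot, imaging, ticket gives the robot as it stands.
- The arm moves only by the shell command python3 -m handwheel 'ROWS' [OPENING]. ROWS is JSON, a list of rows, each an object with "slide": the shift along the tool's x, y, z scaled (see below), a list of three; "twist": the turn about the tool's z scaled (see below). A call has 1 to 12 rows; each row is the pose to reach, as a shift and turn from the pose commanded when the call began, along the tool's axes at that moment, turning the shorter way round; what a row does not reach only later rows make up. The controller multiplies each number of a shift by 20 cm and each number of a turn by 180 degrees. A row lasts 1/8 s, in which the tool goes at most 62.5 mm and 10.7 degrees, less where a joint would pass 70% of its speed; a pose out of reach is approached as far as the arm can. A call with a number of a shift or a turn outside -1 to 1 is refused whole. A call with a gripper value outside its range is refused whole. OPENING is the finger opening in mm, from 0 to 87, set as the call begins (- or left out, the last holds). The fingers move at their own pace and stop on an object; the grip force is fixed at half the most. Time passes only in rows, so rows that repeat a pose let the fingers close. It gives the time, the measured TCP pose, the force, the opening and the grip force at its end, in the units of the state.
- bot.state(): the state, without advancing time (a new reading comes with each control period).
- imaging.camera(name): name is "side" or "top" or "wrist"; returns the picture (480x640x3 uint8, red, green, blue); there is no depth.
- imaging.calibration(name): a dict with "fx", "fy", "cx", "cy" (pixels), "R" (3x3) and "t" (3): a world point X has camera coordinates R X + t. Camera axes: x right, y down, z forward; pixel columns grow to the right and rows downward; lengths in m; the calibration is good to about 2 mm. A picture is of the moment at which its call begins: read the wrist's pose just before it. calibration takes no time and is no camera call; for the wrist camera it gives the pose at the moment of the call.
- ticket.finish_job(): hands the job in; it is judged then, once.
The state is a dict: "t": time; "joint_positions": joint angles; "dq": joint speeds; "tau": joint torques, N m; "eef_pos": TCP position; "ee_rot": TCP orientation; "contact_force": force on the tool from outside, world axes, zero at the start; "wrist_torque": the same for the moment, N m; "width": finger opening in m; "finger_force": force on a finger pad.
Only numpy, scipy, OpenCV 4.12 (cv2) and the standard library are available. Lean on these libraries where they do the work, as an engineer would, in place of code of your own. Each camera call takes 0.05 s, during which the arm holds its last target. There are 200 camera calls.

## Working session

There is one attempt and no reset: what is moved stays moved. The work goes in short steps, Python scripts to look and compute and a shell command to move; the robot and the scene stay as the last step left them, time stands still between calls to the robot, and variables do not carry over. Pictures are saved under pics/ and viewed, at most 14 in all, crops included, and the job is handed in when it is done.

```bash
mkdir -p pics; ls; python3 - <<'E'
from cell import bot, imaging, ticket
import cv2
s=bot.state();print(s)
for n in("top","side"):
    im=imaging.camera(n);cv2.imwrite(f"pics/{n}0.png",im[:,:,::-1]);c=imaging.calibration(n);print(n,c)
E
```

```text
pics
{'t': 0.0, 'joint_positions': array([ 1.23738489,  0.33283956, -0.06470872,  1.46097871,  0.02158935,
        1.34989595, -0.08849166]), 'dq': array([-0.0020078 , -0.00072782, -0.00181739,  0.00099983, -0.00066631,
       -0.00059136, -0.00030857]), 'tau': array([-3.14872148e-05, -6.23257756e+01,  2.46537843e-02, -3.89906895e+01,
       -6.13566348e-02,  3.94873763e-02,  8.36079153e-05]), 'eef_pos': array([ 0.19102296, -0.59466879,  0.22175629]), 'ee_rot': array([-6.99835067e-04,  9.87945776e-01,  1.54798694e-01, -1.37546639e-04]), 'contact_force': array([-0.9965273 , -1.25963479,  0.24757936]), 'wrist_torque': array([ 0.00374576, -0.02092071, -0.01191073]), 'finger_force': 0.0, 'width': 0.08712004274136434}
top {'fx': 586.1029803835423, 'fy': 586.1029803835423, 'cx': 322.12734426712944, 'cy': 256.42441407600563, 'R': array([[-0.00343458, -0.99984365, -0.01734597],
       [-0.98046527,  0.00677833, -0.19657544],
       [ 0.19666228,  0.01633196, -0.98033526]]), 't': array([0.0375485 , 0.58009988, 1.50990746])}
side {'fx': 606.8869109819296, 'fy': 606.8869109819296, 'cx': 322.75265101620624, 'cy': 246.09032107041145, 'R': array([[ 9.97363382e-01, -7.25683885e-02, -3.36523250e-04],
       [-3.21499751e-02, -4.37695063e-01, -8.98548502e-01],
       [ 6.50589222e-02,  8.96190192e-01, -4.38874100e-01]]), 't': array([-0.59356271,  0.10650028,  1.22145915])}
```

View pics/top0.png

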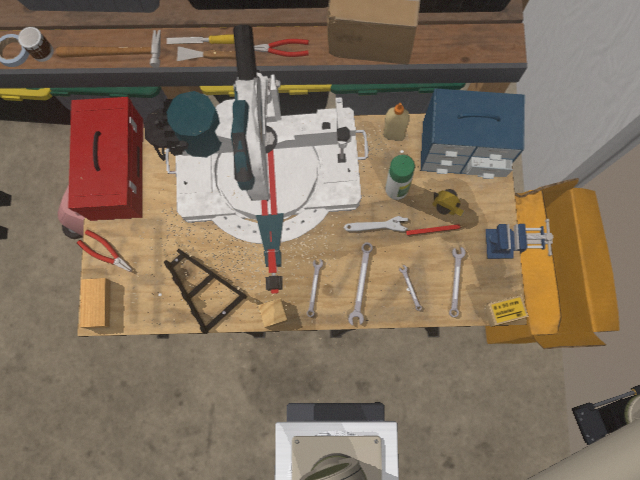

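View pics/side0.png

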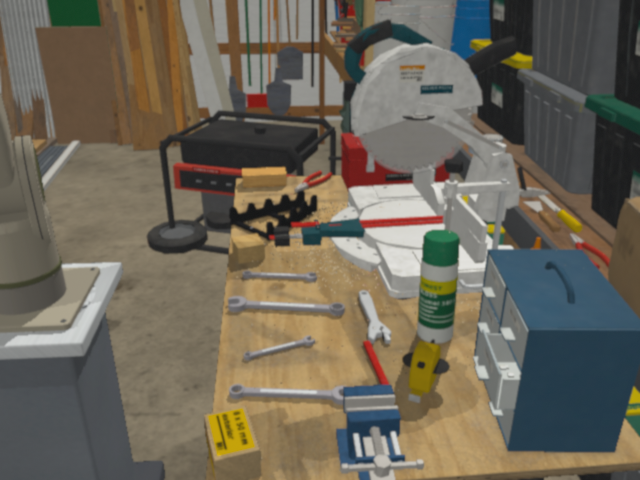

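```bash
python3 - <<'E'
import cv2
im=cv2.imread("pics/top0.png")
cv2.imwrite("pics/c1.png",cv2.resize(im[235:335,295:475],None,fx=4.4,fy=4.4,interpolation=cv2.INTER_CUBIC))
cv2.imwrite("pics/c2.png",cv2.resize(im[240:340,155:295],None,fx=5.6,fy=5.6,interpolation=cv2.INTER_CUBIC))
E
```

```text
(no output)
```

View pics/c1.png

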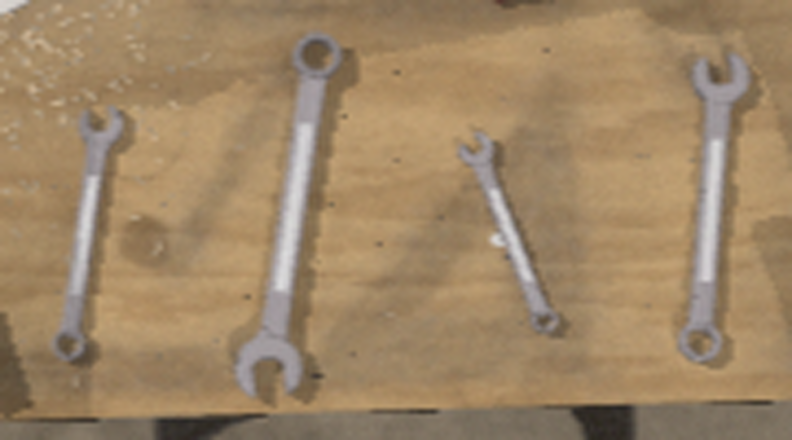

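View pics/c2.png

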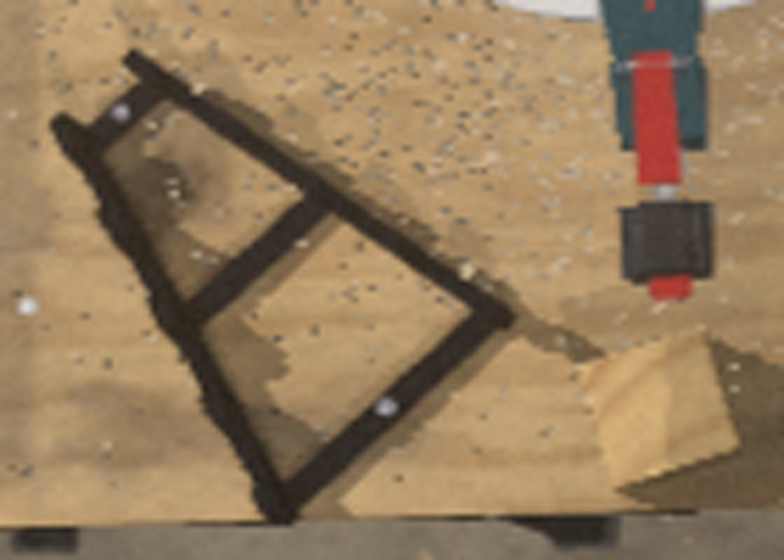

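```bash
cat > h.py <<'E'
import numpy as np
from scipy.optimize import least_squares
def ray(c,px,z):
    R,t=np.array(c["R"]),np.array(c["t"]); o=-R.T@t
    d=R.T@np.array([(px[0]-c["cx"])/c["fx"],(px[1]-c["cy"])/c["fy"],1]); return o+d*(z-o[2])/d[2]
def proj(c,X):
    p=np.array(X)@np.array(c["R"]).T+c["t"]; return np.c_[c["fx"]*p[:,0]/p[:,2]+c["cx"],c["fy"]*p[:,1]/p[:,2]+c["cy"]]
def place(q,L):
    L=np.array(L); c,s=np.cos(q[2]),np.sin(q[2]); return np.c_[q[0]+c*L[:,0]-s*L[:,1],q[1]+s*L[:,0]+c*L[:,1],L[:,2]]
RL=[(.0707,.107,.046),(.023,-.107,.046),(-.0707,.107,.046),(-.023,-.107,.046)]
E
python3 - <<'E'
from h import *
from cell import imaging
c=imaging.calibration("top")
sp=dict(a=((474,133),(547,333),.130),b=((101,108),(69,362),.160),c=((721,55),(699,362),.193),d=((268,400),(317,35),.230))
for k,(j,r,L) in sp.items():
    J,Rr=[ray(c,(p[0]/4.4+295,p[1]/4.4+235),.005) for p in(j,r)]
    d=J-Rr;print(k,"mid",((J+Rr)/2)[:2].round(4),"yaw",np.arctan2(d[1],d[0]).round(3),"len",np.linalg.norm(d).round(3),L)
px=np.array([(281,508),(66,123),(502,318),(138,59)])/5.6+[155,240]
f=lambda q:(proj(c,place(q,RL))-px).ravel()
r=least_squares(f,[.55,.3,-2.4]);print(r.x,f(r.x).round(1))
print([ray(c,(x/5.6+155,y/5.6+240),z).round(3) for x,y,z in((620,280,.06),(712,280,.06),(590,370,.05),(740,440,.05),(620,500,0.))])
print(ray(c,(300,325),0),ray(c,(470,322),0))
E
```

```text
a mid [ 0.5019 -0.2068] yaw 0.316 len 0.132 0.13
b mid [0.5025 0.057 ] yaw -0.125 len 0.161 0.16
c mid [ 0.5172 -0.3312] yaw -0.118 len 0.194 0.193
d mid [ 0.5135 -0.0723] yaw 2.993 len 0.232 0.23
[ 0.50788046  0.36542486 -3.96847198] [-0.4  1.4  0.  -0.3  0.3 -1.   0.1 -0.2]
[array([0.49 , 0.184, 0.06 ]), array([0.49 , 0.141, 0.06 ]), array([0.449, 0.199, 0.05 ]), array([0.415, 0.127, 0.05 ]), array([0.391, 0.189, 0.   ])]
[0.40250634 0.09623296 0.        ] [ 0.4083569  -0.36362099  0.        ]
```

```bash
cat > go.py <<'E'
import sys
from h import *
from cell import bot
def go(x,y,z,th):
    s=bot.state(); q=s["ee_rot"]; t0=2*np.arctan2(q[2],q[1]); d=np.array([x,y,z])-s["eef_pos"]
    c,sn=np.cos(t0),np.sin(t0)
    sl=np.array([c*d[0]+sn*d[1], sn*d[0]-c*d[1], -d[2]])/.2
    tw=-((th-t0+np.pi)%(2*np.pi)-np.pi)/np.pi
    print("slide",sl.round(3),"twist",tw.round(4)," now",s["eef_pos"].round(4),round(t0,3),"q7",s["joint_positions"].round(2),"t",round(s["t"],1),"w",round(s["width"]*1e3,1),"F",s["contact_force"].round(1))
go(*map(float,sys.argv[1:]))
E
python3 go.py .5135 -.0723 .15 2.993;python3 go.py .35 -.35 .2 1.6
```

```text
slide [ 2.334 -1.994  0.359] twist -0.8538  now [ 0.191  -0.5947  0.2218] 0.311 q7 [ 1.24  0.33 -0.06  1.46  0.02  1.35 -0.09] t 0.1 w 86.8 F [ 0.2 -0.3  0.8]
slide [ 1.131 -0.922  0.109] twist -0.4103  now [ 0.191  -0.5947  0.2218] 0.311 q7 [ 1.24  0.33 -0.06  1.46  0.02  1.35 -0.09] t 0.1 w 86.8 F [ 0.2 -0.3  0.8]
```

```bash
python3 -m handwheel '[{"slide":[1,-0.82,0.05],"twist":-0.4},{"slide":[1,-0.82,0.05],"twist":-0.4},{"slide":[1,-0.82,0.05],"twist":-0.4},{"slide":[1,-0.82,0.05],"twist":-0.4},{"slide":[1,-0.82,0.05],"twist":-0.4},{"slide":[1,-0.82,0.05],"twist":-0.4},{"slide":[1,-0.82,0.05],"twist":-0.4},{"slide":[1,-0.82,0.05],"twist":-0.4}]' 87; python3 go.py .5135 -.0723 .15 2.993
```

```text
t: 1.1
eef_pos: [0.3313, -0.3776, 0.2123]
ee_rot: [-0.0, 0.709, 0.706, 0.0]
contact_force: [0.1, 0.6, -0.5]
width: 0.0874
finger_force: 0.0
slide [1.53  0.905 0.312] twist -0.454  now [ 0.3313 -0.3776  0.2123] 1.567 q7 [ 1.07  0.09 -0.33  1.78  0.03  1.28  0.73] t 1.1 w 87.4 F [ 0.1  0.6 -0.5]
```

```bash
python3 -m handwheel '[{"slide":[1,0.6,0.2],"twist":-0.454},{"slide":[1,0.6,0.2],"twist":-0.454},{"slide":[1,0.6,0.2],"twist":-0.454},{"slide":[1,0.6,0.2],"twist":-0.454},{"slide":[1,0.6,0.2],"twist":-0.454},{"slide":[1,0.6,0.2],"twist":-0.454},{"slide":[1,0.6,0.2],"twist":-0.454},{"slide":[1,0.6,0.2],"twist":-0.454}]' 87; python3 go.py .5135 -.0723 .15 2.993
```

```text
t: 2.1
eef_pos: [0.452, -0.1782, 0.1724]
ee_rot: [-0.0, 0.073, 0.997, 0.0]
contact_force: [0.1, -0.6, -0.8]
width: 0.0868
finger_force: 0.0
slide [-0.227  0.569  0.112] twist 0.0005  now [ 0.452  -0.1782  0.1724] 2.995 q7 [ 0.87  0.11 -0.62  1.86  0.07  1.2   1.66] t 2.1 w 86.8 F [ 0.1 -0.6 -0.8]
```

```bash
python3 -m handwheel '[{"slide":[-0.227,0.569,0.112],"twist":0},{"slide":[-0.227,0.569,0.112],"twist":0},{"slide":[-0.227,0.569,0.112],"twist":0},{"slide":[-0.227,0.569,0.112],"twist":0}]' 60; python3 go.py .5135 -.0723 .003 2.993; python3 - <<'E'
from cell import imaging
import cv2
from h import *
im=imaging.camera("wrist")[:,:,::-1].copy();c=imaging.calibration("wrist")
q=[.5135,-.0723,2.993]
for p in proj(c,place(q,[(-.115,0,.006),(0,0,.006),(.115,0,.006)])): cv2.circle(im,tuple(int(v) for v in p),3,(0,0,255),-1)
cv2.imwrite("pics/w1.png",im)
E
```

```text
t: 2.6
eef_pos: [0.5135, -0.0726, 0.1499]
ee_rot: [-0.0, 0.075, 0.997, -0.0]
contact_force: [-0.3, -1.2, -0.0]
width: 0.0617
finger_force: 0.0
slide [0.    0.002 0.734] twist -0.0004  now [ 0.5135 -0.0726  0.1499] 2.992 q7 [ 0.69  0.22 -0.71  1.8   0.16  1.17  1.35] t 2.6 w 61.7 F [-0.3 -1.2 -0. ]
```

View pics/w1.png

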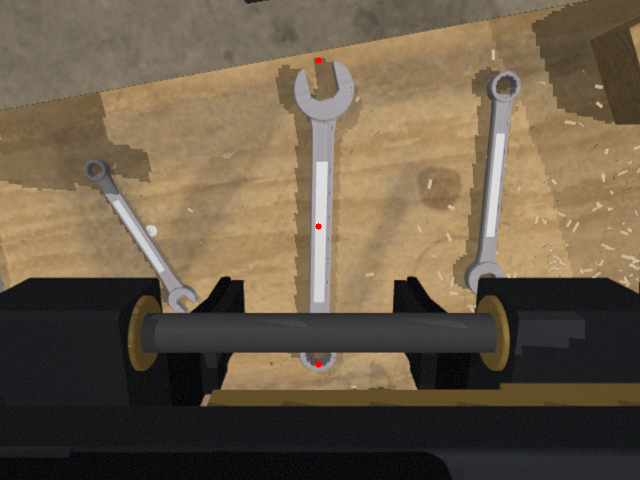

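```bash
python3 -m handwheel '[{"slide":[0.0,0,0.4],"twist":0},{"slide":[0,0,0.55],"twist":0},{"slide":[0,0,0.65],"twist":0},{"slide":[0,0,0.73],"twist":0},{"slide":[0,0,0.73],"twist":0}]' 60 && python3 -m handwheel '[{"slide":[0,0,0],"twist":0},{"slide":[0,0,0],"twist":0},{"slide":[0,0,0],"twist":0},{"slide":[0,0,0],"twist":0},{"slide":[0,0,0],"twist":0},{"slide":[0,0,0],"twist":0}]' 0; python3 go.py .5135 -.0723 .003 2.993
```

```text
t: 3.28
eef_pos: [0.5139, -0.0727, 0.0043]
ee_rot: [0.0, 0.074, 0.997, -0.0]
contact_force: [-0.3, 0.6, 0.9]
width: 0.0598
finger_force: 0.0
t: 4.03
eef_pos: [0.5138, -0.0722, 0.0042]
ee_rot: [0.0, 0.074, 0.997, 0.0]
contact_force: [-0.9, 0.4, 1.4]
width: 0.0155
finger_force: 30.0
slide [ 0.001 -0.001  0.006] twist 0.0002  now [ 0.5138 -0.0722  0.0042] 2.994 q7 [ 0.61  0.42 -0.65  1.92  0.32  0.9   1.23] t 4.0 w 15.5 F [-0.9  0.4  1.4]
```

```bash
python3 -m handwheel '[{"slide":[0,0,-0.2],"twist":0},{"slide":[0,0,-0.5],"twist":0},{"slide":[0,0,-0.8],"twist":0},{"slide":[0,0,-0.95],"twist":0},{"slide":[0,0,-0.95],"twist":0}]'; python3 go.py .45 .12 .195 2.65;
```

```text
t: 4.65
eef_pos: [0.5148, -0.0724, 0.196]
ee_rot: [0.002, 0.074, 0.997, -0.001]
contact_force: [-0.9, 0.1, -4.6]
width: 0.0156
finger_force: 29.9
slide [0.462 0.904 0.005] twist 0.1094  now [ 0.5148 -0.0724  0.196 ] 2.994 q7 [ 0.71  0.18 -0.72  1.75  0.13  1.26  1.38] t 4.7 w 15.6 F [-0.9  0.1 -4.6]
```

```bash
python3 -m handwheel '[{"slide":[0.12,0.23,0],"twist":0.03},{"slide":[0.23,0.45,0],"twist":0.06},{"slide":[0.35,0.68,0],"twist":0.08},{"slide":[0.46,0.9,0],"twist":0.11},{"slide":[0.46,0.9,0],"twist":0.11}]'; python3 go.py .453 .314 .195 2.315;
```

```text
t: 5.28
eef_pos: [0.4472, 0.1227, 0.1927]
ee_rot: [-0.001, 0.242, 0.97, -0.0]
contact_force: [-0.1, 0.2, -2.7]
width: 0.0153
finger_force: 29.9
slide [ 0.423  0.858 -0.011] twist 0.1077  now [0.4472 0.1227 0.1927] 2.653 q7 [ 0.5   0.05 -0.87  1.87  0.04  1.24  0.69] t 5.3 w 15.3 F [-0.1  0.2 -2.7]
```

```bash
python3 -m handwheel '[{"slide":[0.11,0.21,0],"twist":0.03},{"slide":[0.22,0.43,0],"twist":0.06},{"slide":[0.32,0.65,0],"twist":0.08},{"slide":[0.423,0.858,0],"twist":0.108},{"slide":[0.423,0.858,0],"twist":0.108},{"slide":[0.423,0.858,0],"twist":0.108}]'; python3 go.py .453 .314 .1 2.315; python3 - <<'E'
from cell import imaging
import cv2
from h import *
im=imaging.camera("wrist")[:,:,::-1].copy();c=imaging.calibration("wrist");cv2.imwrite("pics/w2r.png",im)
import pickle;pickle.dump(c,open("w2.pkl","wb"))
q=[.508,.3654,2.315]
for p in proj(c,place(q,RL)): cv2.circle(im,tuple(int(v) for v in p),3,(0,0,255),-1)
cv2.imwrite("pics/w2.png",im)
E
```

```text
t: 6.02
eef_pos: [0.456, 0.3092, 0.1925]
ee_rot: [-0.001, 0.404, 0.915, -0.001]
contact_force: [0.9, -1.1, -2.7]
width: 0.0154
finger_force: 29.9
slide [0.028 0.005 0.463] twist -0.0018  now [0.456  0.3092 0.1925] 2.309 q7 [ 0.11  0.32 -0.94  1.66  0.27  1.3  -0.14] t 6.0 w 15.4 F [ 0.9 -1.1 -2.7]
```

View pics/w2.png

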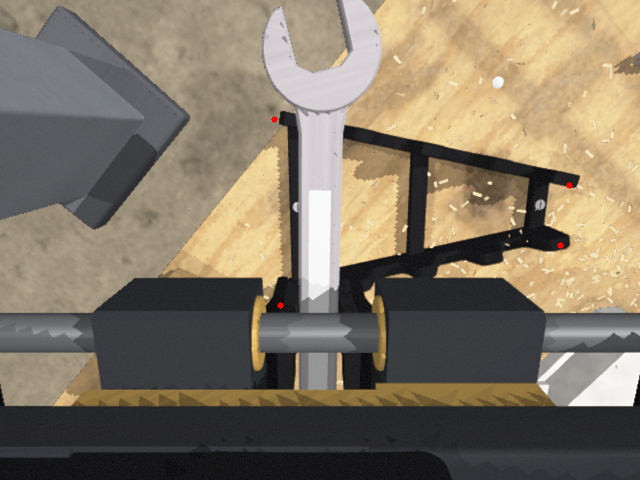

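```bash
python3 - <<'E'
import cv2
im=cv2.imread("pics/w2r.png")[100:300,260:590]
im=cv2.convertScaleAbs(im,alpha=1.6,beta=25)
cv2.imwrite("pics/c3.png",cv2.resize(im,None,fx=2.4,fy=2.4,interpolation=cv2.INTER_CUBIC))
E
```

```text
(no output)
```

View pics/c3.png

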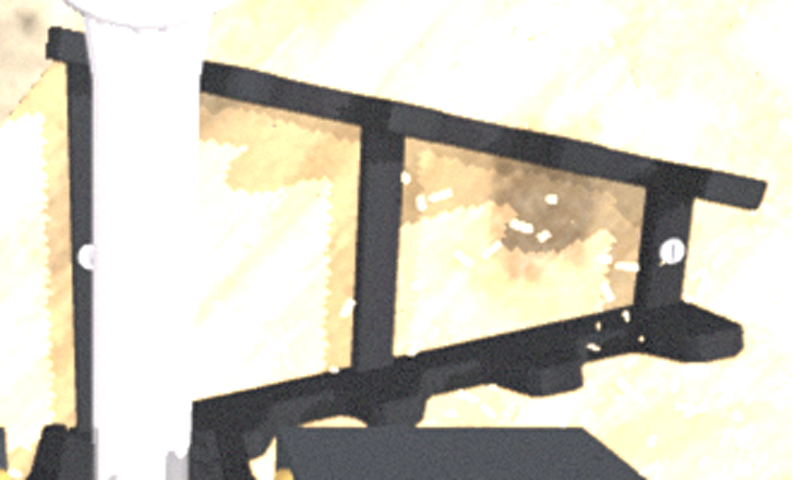

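```bash
cat >fit.py <<'E'
from h import *
import pickle
from cell import imaging
c=pickle.load(open("w2.pkl","rb")); ct=imaging.calibration("top")
# local outer corner points, top z=.046: comb centre +-(.0465+.22*y), half thickness 5mm
xc=lambda y:.0465+.22*y
L=[(xc(.11)+.005,.11,.046),(xc(-.11)+.005,-.11,.046),(xc(-.11)-.005,-.11,.046),(-xc(-.11)-.005,-.11,.046),(-xc(-.11)+.005,-.11,.046)]
px=np.array([(50,28),(767,181),(758,208),(740,352),(742,330)])/2.4+[260,100]
q=[.508,.3654,2.315]
print(px.round(0).tolist(),proj(c,place(q,L)).round(0).tolist())
pt=np.array([(281,508),(66,123),(502,318),(138,59)])/5.6+[155,240]
f=lambda q:(proj(c,place(q,L))-px).ravel()
g=lambda q:(proj(ct,place(q,RL))-pt).ravel()
r=least_squares(f,q,x_scale=.01);print(r.x,f(r.x).round(1))
r=least_squares(lambda q:np.r_[f(q)/1.4/2,g(q)*2.6/2.6],q,x_scale=.01);print(r.x,f(r.x).round(1),g(r.x).round(1))
q=r.x
for k,y in zip("dcba",(.075,.025,-.025,-.075)): print(k,place(q,[(0,y,0)])[0].round(4),q[2].round(3))
E
python3 fit.py
```

```text
[[281.0, 112.0], [580.0, 175.0], [576.0, 187.0], [568.0, 247.0], [569.0, 238.0]] [[270.0, 112.0], [574.0, 179.0], [572.0, 193.0], [563.0, 251.0], [565.0, 238.0]]
[0.50983542 0.36946851 2.31948664] [-5.4 -1.7  0.4  0.5  2.1  3.   1.1  1.4  2.1 -2.1]
[0.50919547 0.36831271 2.31891468] [-7.1 -1.1 -1.4  1.2  0.4  3.7 -0.7  2.   0.4 -1.5] [-1.3  0.9 -1.1 -0.6 -0.7 -1.7 -1.1 -0.6]
d [0.4542 0.3173 0.    ] 2.319
c [0.4909 0.3513 0.    ] 2.319
b [0.5275 0.3853 0.    ] 2.319
a [0.5642 0.4193 0.    ] 2.319
```

```bash
python3 - <<'E'
from h import *
import pickle
c=pickle.load(open("w2.pkl","rb"))
p=[(.456,.3092,2.309)]
print(proj(c,place(p[0],[(x,0,.195) for x in(.03,.06,.09,.1)])), proj(c,place(p[0],[(.06,.01,.195),(.06,.01,.046)])))
E
python3 go.py .4538 .3165 .085 2.317
```

```text
[[318.70776847 235.49212563]
 [318.66959937 157.36118428]
 [318.62751247  71.21062006]
 [318.6125068   40.49450034]] [[291.80298037 157.37756446]
 [304.82840852 143.4767388 ]]
slide [0.038 0.017 0.54 ] twist -0.0029  now [0.4564 0.3087 0.1929] 2.308 q7 [ 0.11  0.32 -0.94  1.66  0.27  1.3  -0.14] t 6.1 w 15.4 F [ 0.9 -0.1 -3.1]
```

```bash
python3 -m handwheel '[{"slide":[0.035,0.014,0.15],"twist":-0.003},{"slide":[0.035,0.014,0.35],"twist":-0.003},{"slide":[0.035,0.014,0.55],"twist":-0.003},{"slide":[0.035,0.014,0.7],"twist":-0.003},{"slide":[0.035,0.014,0.7],"twist":-0.003},{"slide":[0.035,0.014,0.7],"twist":-0.003}]'; python3 go.py .4535 .316 .028 2.317
```

```text
t: 6.82
eef_pos: [0.4544, 0.3172, 0.0553]
ee_rot: [0.001, 0.401, 0.916, 0.0]
contact_force: [0.9, -0.5, -2.8]
width: 0.0157
finger_force: 29.9
slide [-0.002 -0.007  0.137] twist 0.0001  now [0.4544 0.3172 0.0553] 2.317 q7 [ 0.02  0.48 -0.87  1.8   0.42  1.06 -0.25] t 6.8 w 15.7 F [ 0.9 -0.5 -2.8]
```

```bash
python3 -m handwheel '[{"slide":[-0.002,-0.007,0.04],"twist":0},{"slide":[-0.002,-0.007,0.08],"twist":0},{"slide":[-0.002,-0.007,0.11],"twist":0},{"slide":[-0.002,-0.007,0.135],"twist":0},{"slide":[-0.002,-0.007,0.135],"twist":0},{"slide":[-0.002,-0.007,0.135],"twist":0}]'; python3 go.py .4535 .316 .028 2.317;  python3 - <<'E'
from cell import imaging
import cv2
im=imaging.camera("wrist")[:,:,::-1].copy();cv2.imwrite("pics/w3.png",im)
E
```

```text
t: 7.58
eef_pos: [0.4533, 0.3169, 0.0274]
ee_rot: [0.0, 0.4, 0.917, 0.001]
contact_force: [3.4, 3.3, -4.3]
width: 0.0153
finger_force: 30.0
slide [-0.004 -0.002 -0.003] twist 0.0005  now [0.4533 0.3169 0.0274] 2.318 q7 [ 0.    0.52 -0.85  1.82  0.45  1.01 -0.28] t 7.6 w 15.3 F [ 3.4  3.3 -4.3]
```

View pics/w3.png

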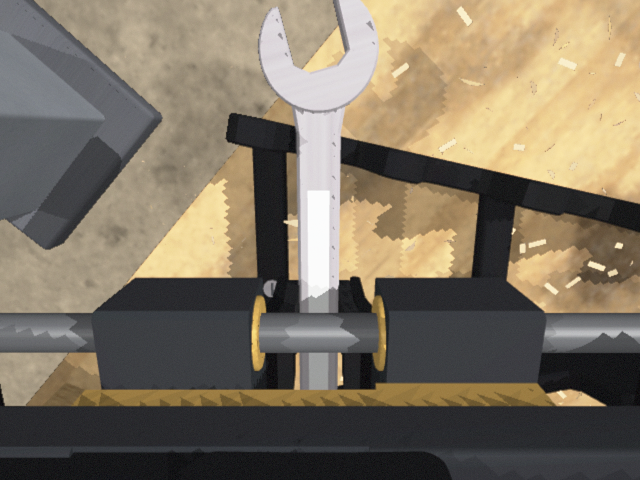

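```bash
python3 -m handwheel '[{"slide":[-0.002,0.014,0],"twist":0},{"slide":[-0.002,0.014,0],"twist":0},{"slide":[-0.002,0.014,0.002],"twist":0}]'; python3 -m handwheel '[{"slide":[0,0,0],"twist":0},{"slide":[0,0,0],"twist":0},{"slide":[0,0,0],"twist":0},{"slide":[0,0,0],"twist":0}]' 36; python3 -m handwheel '[{"slide":[0,0,-0.2],"twist":0},{"slide":[0,0,-0.5],"twist":0},{"slide":[0,0,-0.85],"twist":0},{"slide":[0,0,-0.85],"twist":0}]' 36; python3 go.py .45 .12 .21 2.65; python3 - <<'E'
from cell import imaging
import cv2,pickle
im=imaging.camera("wrist")[:,:,::-1].copy();cv2.imwrite("pics/w4.png",im);pickle.dump(imaging.calibration("wrist"),open("w4.pkl","wb"))
E
```

```text
t: 8.0
eef_pos: [0.4547, 0.3177, 0.0265]
ee_rot: [-0.0, 0.4, 0.916, -0.0]
contact_force: [0.2, -0.6, -2.2]
width: 0.0153
finger_force: 29.9
t: 8.5
eef_pos: [0.4551, 0.3179, 0.0268]
ee_rot: [0.0, 0.4, 0.916, 0.0]
contact_force: [-0.3, 0.0, 0.0]
width: 0.0357
finger_force: 0.0
t: 9.0
eef_pos: [0.4563, 0.3196, 0.2012]
ee_rot: [0.002, 0.4, 0.916, 0.003]
contact_force: [-0.2, 0.1, -0.4]
width: 0.036
finger_force: 0.0
slide [-0.71  -0.702 -0.044] twist -0.1055  now [0.4563 0.3196 0.2012] 2.318 q7 [ 0.1   0.33 -0.95  1.64  0.28  1.31 -0.15] t 9.0 w 36.0 F [-0.2  0.1 -0.4]
```

View pics/w4.png

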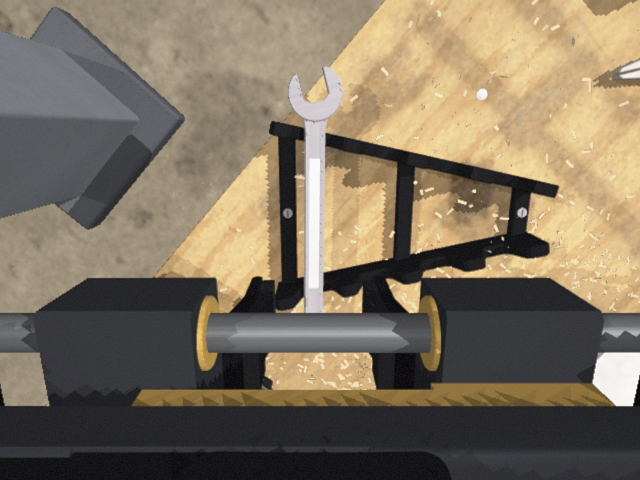

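```bash
python3 -m handwheel '[{"slide":[-0.18,-0.18,0],"twist":-0.03},{"slide":[-0.36,-0.36,0],"twist":-0.06},{"slide":[-0.54,-0.54,0],"twist":-0.1},{"slide":[-0.71,-0.7,0],"twist":-0.15},{"slide":[-0.71,-0.7,0],"twist":-0.2},{"slide":[-0.71,-0.7,0],"twist":-0.2}]' 46; python3 go.py .5025 .057 .15 3.017
```

```text
t: 9.8
eef_pos: [0.4484, 0.1178, 0.1957]
ee_rot: [-0.001, 0.099, 0.995, -0.0]
contact_force: [0.8, 0.4, 0.2]
width: 0.046
finger_force: 0.0
slide [-0.325 -0.245  0.229] twist -0.0232  now [0.4484 0.1178 0.1957] 2.944 q7 [ 0.6   0.06 -0.97  1.86  0.05  1.25  0.99] t 9.8 w 46.0 F [0.8 0.4 0.2]
```

```bash
python3 -m handwheel '[{"slide":[-0.16,-0.12,0.1],"twist":-0.023},{"slide":[-0.325,-0.245,0.229],"twist":-0.023},{"slide":[-0.325,-0.245,0.229],"twist":-0.023},{"slide":[-0.325,-0.245,0.229],"twist":-0.023}]' 46; python3 go.py .5025 .057 .0045 3.017;python3 - <<'E'
from cell import imaging
import cv2
from h import *
im=imaging.camera("wrist")[:,:,::-1].copy();c=imaging.calibration("wrist")
q=[.5025,.057,3.017]
for p in proj(c,place(q,[(-.08,0,.006),(0,0,.006),(.08,0,.006)])): cv2.circle(im,tuple(int(v) for v in p),3,(0,0,255),-1)
cv2.imwrite("pics/w5.png",im)
E
```

```text
t: 10.3
eef_pos: [0.5026, 0.0593, 0.1505]
ee_rot: [-0.001, 0.062, 0.998, 0.001]
contact_force: [-0.0, -0.2, -0.1]
width: 0.0456
finger_force: 0.0
slide [-0.001 -0.012  0.73 ] twist 0.0003  now [0.5026 0.0593 0.1505] 3.018 q7 [ 0.61  0.24 -0.91  1.83  0.2   1.18  1.09] t 10.3 w 45.6 F [-0.  -0.2 -0.1]
```

View pics/w5.png

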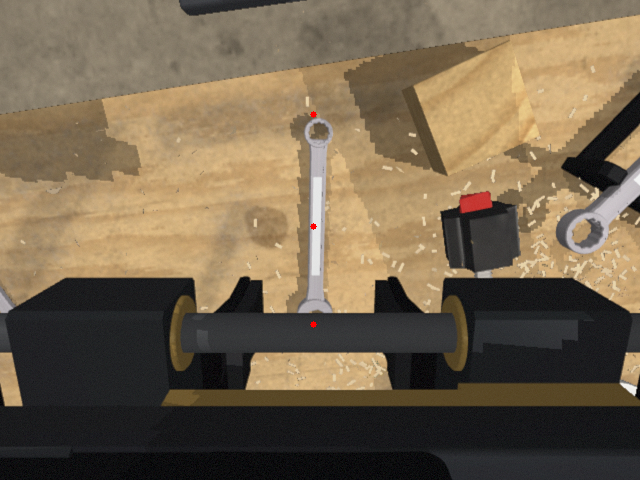

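```bash
python3 -m handwheel '[{"slide":[0,-0.006,0.3],"twist":0},{"slide":[0,-0.006,0.5],"twist":0},{"slide":[0,-0.006,0.6],"twist":0},{"slide":[0,-0.006,0.66],"twist":0},{"slide":[0,-0.006,0.69],"twist":0},{"slide":[0,-0.006,0.69],"twist":0}]' 46; python3 go.py .5025 .057 .0045 3.017
```

```text
t: 11.1
eef_pos: [0.5035, 0.0568, 0.0136]
ee_rot: [0.001, 0.061, 0.998, -0.0]
contact_force: [0.4, -0.1, 0.6]
width: 0.0461
finger_force: 0.0
slide [0.005 0.    0.045] twist 0.0005  now [0.5035 0.0568 0.0136] 3.019 q7 [ 0.51  0.43 -0.82  1.95  0.39  0.93  0.94] t 11.1 w 46.1 F [ 0.4 -0.1  0.6]
```

```bash
python3 -m handwheel '[{"slide":[0.005,0,0.02],"twist":0},{"slide":[0.005,0,0.035],"twist":0},{"slide":[0.005,0,0.047],"twist":0},{"slide":[0.005,0,0.047],"twist":0}]' 46 && python3 -m handwheel '[{"slide":[0,0,0],"twist":0},{"slide":[0,0,0],"twist":0},{"slide":[0,0,0],"twist":0},{"slide":[0,0,0],"twist":0},{"slide":[0,0,0],"twist":0},{"slide":[0,0,0],"twist":0}]' 0; python3 go.py .5025 .057 .0045 3.017;python3 -m handwheel '[{"slide":[0,0,-0.2],"twist":0},{"slide":[0,0,-0.5],"twist":0},{"slide":[0,0,-0.8],"twist":0},{"slide":[0,0,-0.95],"twist":0},{"slide":[0,0,-0.95],"twist":0}]'; python3 go.py .47 .23 .195 2.6;
```

```text
t: 11.6
eef_pos: [0.5019, 0.0568, 0.0034]
ee_rot: [-0.0, 0.061, 0.998, -0.0]
contact_force: [-0.7, -0.2, 0.1]
width: 0.0457
finger_force: 0.0
t: 12.35
eef_pos: [0.502, 0.0569, 0.0036]
ee_rot: [0.0, 0.061, 0.998, -0.0]
contact_force: [0.8, 0.7, -0.5]
width: 0.0109
finger_force: 30.0
slide [-0.002  0.001 -0.005] twist 0.0006  now [0.502  0.0569 0.0036] 3.019 q7 [ 0.5   0.45 -0.81  1.95  0.41  0.91  0.93] t 12.3 w 10.9 F [ 0.8  0.7 -0.5]
t: 12.98
eef_pos: [0.5031, 0.0569, 0.1956]
ee_rot: [0.002, 0.061, 0.998, -0.0]
contact_force: [-0.6, 0.0, -1.3]
width: 0.0112
finger_force: 30.0
slide [0.27  0.838 0.003] twist 0.1332  now [0.5031 0.0569 0.1956] 3.019 q7 [ 0.65  0.18 -0.93  1.77  0.16  1.26  1.13] t 13.0 w 11.2 F [-0.6  0.  -1.3]
```

```bash
python3 -m handwheel '[{"slide":[0.07,0.21,0],"twist":0.03},{"slide":[0.14,0.42,0],"twist":0.06},{"slide":[0.2,0.63,0],"twist":0.1},{"slide":[0.27,0.838,0],"twist":0.133},{"slide":[0.27,0.838,0],"twist":0.133}]'; python3 go.py .528 .386 .1 2.319
```

```text
t: 13.6
eef_pos: [0.4666, 0.2333, 0.1922]
ee_rot: [-0.001, 0.265, 0.964, 0.0]
contact_force: [0.8, -0.6, -2.6]
width: 0.0115
finger_force: 30.0
slide [0.125 0.813 0.461] twist 0.0914  now [0.4666 0.2333 0.1922] 2.606 q7 [ 0.31  0.25 -0.98  1.73  0.21  1.27  0.32] t 13.6 w 11.5 F [ 0.8 -0.6 -2.6]
```

```bash
python3 -m handwheel '[{"slide":[0.03,0.2,0.05],"twist":0.03},{"slide":[0.06,0.4,0.1],"twist":0.06},{"slide":[0.1,0.6,0.3],"twist":0.091},{"slide":[0.125,0.813,0.46],"twist":0.091},{"slide":[0.125,0.813,0.46],"twist":0.091},{"slide":[0.125,0.813,0.46],"twist":0.091}]'; python3 go.py .528 .386 .055 2.319
```

```text
t: 14.35
eef_pos: [0.5312, 0.381, 0.1008]
ee_rot: [-0.0, 0.402, 0.916, -0.001]
contact_force: [-0.1, 0.3, -0.6]
width: 0.0114
finger_force: 30.0
slide [0.029 0.005 0.229] twist -0.0012  now [0.5312 0.381  0.1008] 2.315 q7 [-0.11  0.63 -0.83  1.48  0.47  1.24 -0.25] t 14.3 w 11.4 F [-0.1  0.3 -0.6]
```

```bash
python3 -m handwheel '[{"slide":[0.027,0.005,0.1],"twist":-0.001},{"slide":[0.027,0.005,0.2],"twist":-0.001},{"slide":[0.027,0.005,0.229],"twist":-0.001},{"slide":[0.027,0.005,0.229],"twist":-0.001}]'; python3 go.py .528 .386 .0275 2.319
```

```text
t: 14.85
eef_pos: [0.5281, 0.3863, 0.0552]
ee_rot: [-0.0, 0.4, 0.916, -0.0]
contact_force: [0.3, -0.7, -0.9]
width: 0.0109
finger_force: 30.0
slide [-0.001 -0.001  0.138] twist -0.0003  now [0.5281 0.3863 0.0552] 2.318 q7 [-0.13  0.67 -0.8   1.52  0.51  1.17 -0.28] t 14.8 w 10.9 F [ 0.3 -0.7 -0.9]
```

```bash
python3 -m handwheel '[{"slide":[0,0,0.04],"twist":0},{"slide":[0,0,0.08],"twist":0},{"slide":[0,0,0.11],"twist":0},{"slide":[0,0,0.138],"twist":0},{"slide":[0,0,0.138],"twist":0},{"slide":[0,0,0.138],"twist":0}]'; python3 go.py .528 .386 .0275 2.319
```

```text
t: 15.6
eef_pos: [0.5283, 0.3869, 0.0283]
ee_rot: [0.0, 0.4, 0.916, 0.0]
contact_force: [0.1, 0.1, -0.8]
width: 0.0113
finger_force: 30.0
slide [-0.002 -0.004  0.004] twist -0.0002  now [0.5283 0.3869 0.0283] 2.318 q7 [-0.14  0.7  -0.79  1.54  0.53  1.13 -0.3 ] t 15.6 w 11.3 F [ 0.1  0.1 -0.8]
```

```bash
python3 -m handwheel '[{"slide":[0,0,0.004],"twist":0},{"slide":[0,0,0.006],"twist":0},{"slide":[0,0,0.006],"twist":0}]';python3 -m handwheel '[{"slide":[0,0,0],"twist":0},{"slide":[0,0,0],"twist":0},{"slide":[0,0,0],"twist":0},{"slide":[0,0,0],"twist":0}]' 32; python3 -m handwheel '[{"slide":[0,0,-0.2],"twist":0},{"slide":[0,0,-0.5],"twist":0},{"slide":[0,0,-0.85],"twist":0},{"slide":[0,0,-0.85],"twist":0}]' 32; python3 go.py .45 .2 .2 2.7; python3 - <<'E'
from cell import imaging
import cv2
im=imaging.camera("wrist")[:,:,::-1].copy();cv2.imwrite("pics/w6.png",im)
E
```

```text
t: 15.98
eef_pos: [0.5283, 0.3867, 0.0269]
ee_rot: [0.0, 0.4, 0.916, -0.0]
contact_force: [0.1, 0.3, -1.6]
width: 0.0118
finger_force: 30.0
t: 16.48
eef_pos: [0.5283, 0.3867, 0.0269]
ee_rot: [0.0, 0.4, 0.916, -0.0]
contact_force: [0.6, -0.4, 0.7]
width: 0.0315
finger_force: 0.0
t: 16.98
eef_pos: [0.5294, 0.3886, 0.2022]
ee_rot: [0.002, 0.4, 0.916, 0.003]
contact_force: [-0.0, -0.8, -0.5]
width: 0.0318
finger_force: 0.0
slide [-0.422 -0.932  0.011] twist -0.1215  now [0.5294 0.3886 0.2022] 2.318 q7 [-0.11  0.55 -0.87  1.37  0.42  1.4  -0.22] t 17.0 w 31.8 F [-0.  -0.8 -0.5]
```

View pics/w6.png

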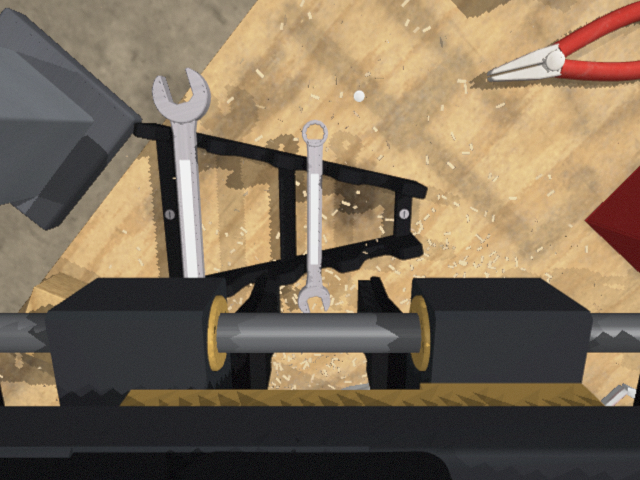

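```bash
python3 -m handwheel '[{"slide":[-0.1,-0.23,0],"twist":-0.03},{"slide":[-0.21,-0.46,0],"twist":-0.06},{"slide":[-0.32,-0.7,0],"twist":-0.1},{"slide":[-0.42,-0.932,0],"twist":-0.15},{"slide":[-0.42,-0.932,0],"twist":-0.2},{"slide":[-0.42,-0.932,0],"twist":-0.2}]' 50; python3 go.py .46 .01 .2 3.024
```

```text
t: 17.77
eef_pos: [0.4484, 0.1972, 0.196]
ee_rot: [-0.0, 0.099, 0.995, -0.0]
contact_force: [0.4, 0.2, -0.8]
width: 0.05
finger_force: 0.0
slide [-0.241 -0.907 -0.02 ] twist -0.0255  now [0.4484 0.1972 0.196 ] 2.944 q7 [ 0.49  0.17 -1.08  1.8   0.16  1.26  0.75] t 17.8 w 50.0 F [ 0.4  0.2 -0.8]
```

```bash
python3 -m handwheel '[{"slide":[-0.24,-0.907,0],"twist":-0.025},{"slide":[-0.24,-0.907,0],"twist":-0.025},{"slide":[-0.24,-0.907,0],"twist":-0.025},{"slide":[-0.24,-0.907,0],"twist":-0.025},{"slide":[-0.24,-0.907,0],"twist":-0.025},{"slide":[-0.24,-0.907,0],"twist":-0.025}]' 50; python3 go.py .49 -.165 .18 3.024
```

```text
t: 18.52
eef_pos: [0.4606, 0.0131, 0.1968]
ee_rot: [-0.0, 0.057, 0.998, 0.0]
contact_force: [0.1, -0.1, 0.1]
width: 0.0504
finger_force: 0.0
slide [-0.248 -0.868  0.084] twist 0.001  now [0.4606 0.0131 0.1968] 3.027 q7 [ 0.83  0.05 -0.96  1.87  0.04  1.25  1.31] t 18.5 w 50.4 F [ 0.1 -0.1  0.1]
```

```bash
python3 -m handwheel '[{"slide":[-0.248,-0.868,0.08],"twist":0},{"slide":[-0.248,-0.868,0.08],"twist":0},{"slide":[-0.248,-0.868,0.08],"twist":0},{"slide":[-0.248,-0.868,0.08],"twist":0},{"slide":[-0.248,-0.868,0.08],"twist":0},{"slide":[-0.248,-0.868,0.08],"twist":0}]' 50; python3 go.py .5172 -.3312 .14 3.024
```

```text
t: 19.27
eef_pos: [0.4901, -0.1651, 0.1812]
ee_rot: [0.0, 0.057, 0.998, -0.0]
contact_force: [-0.7, -0.1, -0.5]
width: 0.0503
finger_force: 0.0
slide [-0.229 -0.81   0.206] twist 0.0013  now [ 0.4901 -0.1651  0.1812] 3.028 q7 [ 0.97  0.21 -0.81  1.77  0.16  1.24  1.57] t 19.3 w 50.3 F [-0.7 -0.1 -0.5]
```

```bash
python3 -m handwheel '[{"slide":[-0.229,-0.81,0.2],"twist":0},{"slide":[-0.229,-0.81,0.2],"twist":0},{"slide":[-0.229,-0.81,0.2],"twist":0.001},{"slide":[-0.229,-0.81,0.2],"twist":0.001},{"slide":[-0.229,-0.81,0.2],"twist":0.001},{"slide":[-0.229,-0.81,0.2],"twist":0.001}]' 50; python3 go.py .5172 -.3312 .004 3.024;python3 - <<'E'
from cell import imaging
import cv2
from h import *
im=imaging.camera("wrist")[:,:,::-1].copy();c=imaging.calibration("wrist")
for q,l in (([.5172,-.3312,3.024],.0965),([.5019,-.2068,.316+np.pi],.065)):
  for p in proj(c,place(q,[(-l,0,.006),(0,0,.006),(l,0,.006)])): cv2.circle(im,tuple(int(v) for v in p),3,(0,0,255),-1)
cv2.imwrite("pics/w7.png",im)
E
```

```text
t: 20.02
eef_pos: [0.5171, -0.3314, 0.1418]
ee_rot: [0.001, 0.058, 0.998, -0.0]
contact_force: [-0.1, -1.0, -0.2]
width: 0.0501
finger_force: 0.0
slide [-0.     0.001  0.689] twist 0.0002  now [ 0.5171 -0.3314  0.1418] 3.025 q7 [ 1.03  0.45 -0.69  1.57  0.3   1.23  1.74] t 20.0 w 50.1 F [-0.1 -1.  -0.2]
```

View pics/w7.png

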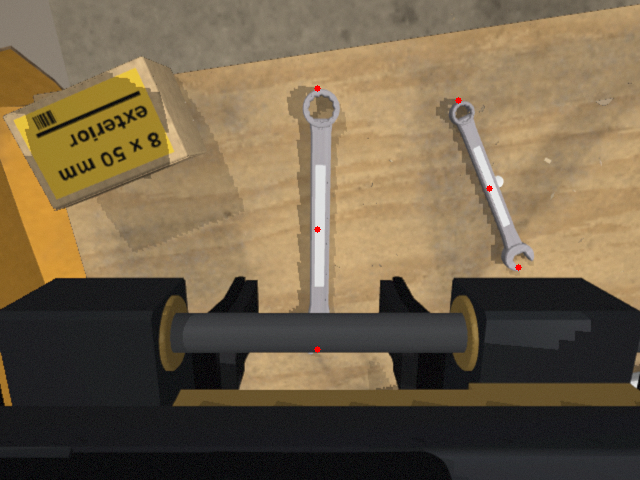

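```bash
python3 -m handwheel '[{"slide":[0,0.002,0.3],"twist":0},{"slide":[0,0.002,0.5],"twist":0},{"slide":[0,0.002,0.6],"twist":0},{"slide":[0,0.002,0.67],"twist":0},{"slide":[0,0.002,0.689],"twist":0},{"slide":[0,0.002,0.689],"twist":0}]' 50 && python3 -m handwheel '[{"slide":[0,0,0],"twist":0},{"slide":[0,0,0],"twist":0},{"slide":[0,0,0],"twist":0},{"slide":[0,0,0],"twist":0},{"slide":[0,0,0],"twist":0},{"slide":[0,0,0],"twist":0}]' 0; python3 go.py .5172 -.3312 .004 3.024
```

```text
t: 20.82
eef_pos: [0.517, -0.3331, 0.0041]
ee_rot: [0.001, 0.06, 0.998, -0.0]
contact_force: [-0.9, 0.2, 0.9]
width: 0.0499
finger_force: 0.0
t: 21.58
eef_pos: [0.5165, -0.3326, 0.0032]
ee_rot: [0.0, 0.06, 0.998, 0.0]
contact_force: [0.1, 2.4, 1.5]
width: 0.0133
finger_force: 30.0
slide [-0.003  0.007 -0.004] twist -0.0006  now [ 0.5165 -0.3326  0.0032] 3.022 q7 [ 0.98  0.6  -0.63  1.67  0.41  1.    1.67] t 21.6 w 13.3 F [0.1 2.4 1.5]
```

```bash
python3 -m handwheel '[{"slide":[0,0,-0.2],"twist":0},{"slide":[0,0,-0.5],"twist":0},{"slide":[0,0,-0.8],"twist":0},{"slide":[0,0,-0.97],"twist":0},{"slide":[0,0,-0.97],"twist":0}]'; python3 go.py .49 -.15 .197 3.024
```

```text
t: 22.2
eef_pos: [0.5175, -0.3336, 0.1999]
ee_rot: [0.002, 0.06, 0.998, -0.001]
contact_force: [-0.3, -0.7, -2.2]
width: 0.0131
finger_force: 30.0
slide [0.246 0.895 0.015] twist -0.0007  now [ 0.5175 -0.3336  0.1999] 3.022 q7 [ 1.04  0.41 -0.7   1.49  0.27  1.33  1.76] t 22.2 w 13.1 F [-0.3 -0.7 -2.2]
```

```bash
python3 -m handwheel '[{"slide":[0.06,0.22,0],"twist":0},{"slide":[0.12,0.45,0],"twist":0},{"slide":[0.18,0.67,0],"twist":0},{"slide":[0.246,0.895,0],"twist":0},{"slide":[0.246,0.895,0],"twist":0}]'; python3 go.py .455 .04 .197 2.8
```

```text
t: 22.82
eef_pos: [0.4881, -0.1455, 0.1961]
ee_rot: [-0.001, 0.057, 0.998, 0.0]
contact_force: [-0.0, -0.9, -1.8]
width: 0.0137
finger_force: 30.0
slide [ 0.27   0.903 -0.005] twist 0.0724  now [ 0.4881 -0.1455  0.1961] 3.027 q7 [ 0.96  0.18 -0.83  1.76  0.14  1.26  1.55] t 22.8 w 13.7 F [-0.  -0.9 -1.8]
```

```bash
python3 -m handwheel '[{"slide":[0.07,0.22,0],"twist":0.02},{"slide":[0.14,0.45,0],"twist":0.04},{"slide":[0.2,0.67,0],"twist":0.06},{"slide":[0.27,0.903,0],"twist":0.072},{"slide":[0.27,0.903,0],"twist":0.072}]'; python3 go.py .46 .22 .197 2.5
```

```text
t: 23.45
eef_pos: [0.456, 0.0393, 0.1965]
ee_rot: [-0.0, 0.17, 0.985, 0.0]
contact_force: [0.7, -1.4, -1.1]
width: 0.0134
finger_force: 30.0
slide [ 0.283  0.858 -0.003] twist 0.0956  now [0.456  0.0393 0.1965] 2.8 q7 [ 0.79  0.04 -0.97  1.88  0.03  1.24  1.03] t 23.4 w 13.4 F [ 0.7 -1.4 -1.1]
```

```bash
python3 -m handwheel '[{"slide":[0.07,0.21,0],"twist":0.02},{"slide":[0.14,0.43,0],"twist":0.05},{"slide":[0.21,0.64,0],"twist":0.08},{"slide":[0.283,0.858,0],"twist":0.096},{"slide":[0.283,0.858,0],"twist":0.096}]'; python3 go.py .4915 .352 .1 2.319
```

```text
t: 24.08
eef_pos: [0.4611, 0.2198, 0.1961]
ee_rot: [-0.001, 0.316, 0.949, 0.001]
contact_force: [-0.4, -0.6, -2.7]
width: 0.014
finger_force: 30.0
slide [0.275 0.62  0.481] twist 0.0571  now [0.4611 0.2198 0.1961] 2.498 q7 [ 0.43  0.24 -1.08  1.75  0.22  1.28  0.23] t 24.1 w 14.0 F [-0.4 -0.6 -2.7]
```

```bash
python3 -m handwheel '[{"slide":[0.09,0.2,0.05],"twist":0.02},{"slide":[0.18,0.4,0.1],"twist":0.04},{"slide":[0.275,0.62,0.3],"twist":0.057},{"slide":[0.275,0.62,0.48],"twist":0.057},{"slide":[0.275,0.62,0.48],"twist":0.057},{"slide":[0.275,0.62,0.48],"twist":0.057}]'; python3 go.py .4915 .352 .055 2.319
```

```text
t: 24.82
eef_pos: [0.4939, 0.3479, 0.102]
ee_rot: [0.0, 0.402, 0.915, 0.0]
contact_force: [0.1, 0.1, -0.5]
width: 0.0134
finger_force: 30.0
slide [0.023 0.005 0.235] twist -0.0018  now [0.4939 0.3479 0.102 ] 2.313 q7 [ 0.02  0.56 -0.94  1.62  0.48  1.21 -0.28] t 24.8 w 13.4 F [ 0.1  0.1 -0.5]
```

```bash
python3 -m handwheel '[{"slide":[0.022,0.005,0.1],"twist":-0.001},{"slide":[0.022,0.005,0.2],"twist":-0.001},{"slide":[0.022,0.005,0.235],"twist":-0.001},{"slide":[0.022,0.005,0.235],"twist":-0.001}]'; python3 go.py .4915 .352 .027 2.319
```

```text
t: 25.32
eef_pos: [0.4901, 0.3528, 0.0534]
ee_rot: [-0.0, 0.4, 0.916, -0.001]
contact_force: [-0.2, -0.4, -2.3]
width: 0.0136
finger_force: 30.0
slide [-0.008  0.002  0.132] twist -0.0002  now [0.4901 0.3528 0.0534] 2.318 q7 [-0.01  0.61 -0.91  1.66  0.53  1.13 -0.31] t 25.3 w 13.6 F [-0.2 -0.4 -2.3]
```

```bash
python3 -m handwheel '[{"slide":[-0.006,0.001,0.04],"twist":0},{"slide":[-0.006,0.001,0.08],"twist":0},{"slide":[-0.006,0.001,0.11],"twist":0},{"slide":[-0.006,0.001,0.132],"twist":0},{"slide":[-0.006,0.001,0.132],"twist":0},{"slide":[-0.006,0.001,0.132],"twist":0}]'; python3 go.py .4915 .352 .027 2.319
```

```text
t: 26.08
eef_pos: [0.4914, 0.3525, 0.0279]
ee_rot: [0.0, 0.4, 0.916, 0.0]
contact_force: [0.3, 0.2, -1.6]
width: 0.0135
finger_force: 30.0
slide [-0.002 -0.002  0.005] twist -0.0002  now [0.4914 0.3525 0.0279] 2.318 q7 [-0.02  0.64 -0.89  1.68  0.55  1.09 -0.33] t 26.1 w 13.5 F [ 0.3  0.2 -1.6]
```

```bash
python3 -m handwheel '[{"slide":[0,0,0.004],"twist":0},{"slide":[0,0,0.006],"twist":0},{"slide":[0,0,0.006],"twist":0}]';python3 -m handwheel '[{"slide":[0,0,0],"twist":0},{"slide":[0,0,0],"twist":0},{"slide":[0,0,0],"twist":0},{"slide":[0,0,0],"twist":0}]' 32; python3 -m handwheel '[{"slide":[0,0,-0.2],"twist":0},{"slide":[0,0,-0.5],"twist":0},{"slide":[0,0,-0.85],"twist":0},{"slide":[0,0,-0.85],"twist":0}]' 32; python3 go.py .45 .18 .2 2.8
```

```text
t: 26.45
eef_pos: [0.4914, 0.3523, 0.0265]
ee_rot: [0.0, 0.4, 0.916, -0.0]
contact_force: [0.2, 0.3, -2.0]
width: 0.0135
finger_force: 30.0
t: 26.95
eef_pos: [0.4914, 0.3524, 0.0266]
ee_rot: [0.0, 0.4, 0.916, 0.0]
contact_force: [0.2, 0.2, 0.1]
width: 0.0315
finger_force: 0.0
t: 27.45
eef_pos: [0.4925, 0.3542, 0.2013]
ee_rot: [0.002, 0.4, 0.916, 0.003]
contact_force: [-0.9, 0.5, -0.8]
width: 0.0319
finger_force: 0.0
slide [-0.494 -0.748  0.007] twist -0.1533  now [0.4925 0.3542 0.2013] 2.318 q7 [ 0.05  0.47 -0.99  1.51  0.4   1.37 -0.23] t 27.4 w 31.9 F [-0.9  0.5 -0.8]
```

```bash
python3 -m handwheel '[{"slide":[-0.12,-0.19,0],"twist":-0.03},{"slide":[-0.25,-0.38,0],"twist":-0.06},{"slide":[-0.38,-0.56,0],"twist":-0.1},{"slide":[-0.494,-0.748,0],"twist":-0.153},{"slide":[-0.494,-0.748,0],"twist":-0.153}]' 44; python3 go.py .455 0 .2 3.1
```

```text
t: 28.08
eef_pos: [0.4489, 0.1739, 0.1956]
ee_rot: [-0.0, 0.172, 0.985, -0.002]
contact_force: [0.7, 1.2, 0.2]
width: 0.0442
finger_force: 0.0
slide [-0.324 -0.808 -0.022] twist -0.0969  now [0.4489 0.1739 0.1956] 2.796 q7 [ 0.65  0.17 -1.19  1.82  0.17  1.26  0.64] t 28.1 w 44.2 F [0.7 1.2 0.2]
```

```bash
python3 -m handwheel '[{"slide":[-0.324,-0.808,-0.02],"twist":-0.05},{"slide":[-0.324,-0.808,-0.02],"twist":-0.097},{"slide":[-0.324,-0.808,-0.02],"twist":-0.097},{"slide":[-0.324,-0.808,-0.02],"twist":-0.097},{"slide":[-0.324,-0.808,-0.02],"twist":-0.097}]' 44; python3 go.py .49 -.17 .18 3.458
```

```text
t: 28.7
eef_pos: [0.4556, 0.0045, 0.2003]
ee_rot: [-0.0, 0.02, 1.0, 0.0]
contact_force: [-0.7, -0.1, 0.1]
width: 0.0438
finger_force: 0.0
slide [-0.206 -0.865  0.102] twist -0.1134  now [0.4556 0.0045 0.2003] 3.102 q7 [ 1.03  0.04 -1.13  1.87  0.04  1.25  1.41] t 28.7 w 43.8 F [-0.7 -0.1  0.1]
```

```bash
python3 -m handwheel '[{"slide":[-0.206,-0.865,0.1],"twist":-0.05},{"slide":[-0.206,-0.865,0.1],"twist":-0.113},{"slide":[-0.206,-0.865,0.1],"twist":-0.113},{"slide":[-0.206,-0.865,0.1],"twist":-0.113},{"slide":[-0.206,-0.865,0.1],"twist":-0.113}]' 44; python3 go.py .5019 -.2068 .004 3.458
```

```text
t: 29.32
eef_pos: [0.491, -0.1673, 0.1804]
ee_rot: [0.0, -0.159, 0.987, 0.001]
contact_force: [-0.2, 0.5, -0.2]
width: 0.0439
finger_force: 0.0
slide [ 0.01  -0.205  0.882] twist 0.0011  now [ 0.491  -0.1673  0.1804] 3.461 q7 [ 1.14  0.26 -1.01  1.76  0.23  1.25  1.95] t 29.3 w 43.9 F [-0.2  0.5 -0.2]
```

```bash
python3 -m handwheel '[{"slide":[0.01,-0.205,0.2],"twist":0.001},{"slide":[0.01,-0.205,0.45],"twist":0.001},{"slide":[0.01,-0.205,0.65],"twist":0.001},{"slide":[0.01,-0.205,0.78],"twist":0.001},{"slide":[0.01,-0.205,0.84],"twist":0.001},{"slide":[0.01,-0.205,0.84],"twist":0.001}]' 44; python3 go.py .5019 -.2068 .003 3.458
```

```text
t: 30.08
eef_pos: [0.5015, -0.2084, 0.0128]
ee_rot: [0.0, -0.157, 0.988, 0.0]
contact_force: [0.6, 0.0, 0.5]
width: 0.0438
finger_force: 0.0
slide [-0.004  0.007  0.049] twist -0.0002  now [ 0.5015 -0.2084  0.0128] 3.457 q7 [ 1.03  0.53 -0.86  1.85  0.48  0.98  1.84] t 30.1 w 43.8 F [0.6 0.  0.5]
```

```bash
python3 -m handwheel '[{"slide":[-0.003,0.006,0.025],"twist":0},{"slide":[-0.003,0.006,0.048],"twist":0},{"slide":[-0.003,0.006,0.048],"twist":0}]' 44 && python3 -m handwheel '[{"slide":[0,0,0],"twist":0},{"slide":[0,0,0],"twist":0},{"slide":[0,0,0],"twist":0},{"slide":[0,0,0],"twist":0},{"slide":[0,0,0],"twist":0},{"slide":[0,0,0],"twist":0}]' 0; python3 go.py .5 -.2 .003 3.458; python3 -m handwheel '[{"slide":[0,0,-0.2],"twist":0},{"slide":[0,0,-0.5],"twist":0},{"slide":[0,0,-0.8],"twist":0},{"slide":[0,0,-0.97],"twist":0},{"slide":[0,0,-0.97],"twist":0}]'; python3 go.py .47 -.06 .197 3.15
```

```text
t: 30.45
eef_pos: [0.5012, -0.2085, 0.003]
ee_rot: [-0.0, -0.156, 0.988, -0.0]
contact_force: [0.2, 0.1, 0.7]
width: 0.0443
finger_force: 0.0
t: 31.2
eef_pos: [0.5012, -0.2084, 0.003]
ee_rot: [-0.0, -0.156, 0.988, -0.0]
contact_force: [-0.6, -0.1, 0.8]
width: 0.0094
finger_force: 30.0
slide [-0.007  0.042 -0.   ] twist -0.0008  now [ 0.5012 -0.2084  0.003 ] 3.456 q7 [ 1.02  0.54 -0.85  1.86  0.49  0.97  1.83] t 31.2 w 9.4 F [-0.6 -0.1  0.8]
t: 31.82
eef_pos: [0.5025, -0.2088, 0.1995]
ee_rot: [0.002, -0.156, 0.988, -0.002]
contact_force: [0.4, 0.3, -1.6]
width: 0.0092
finger_force: 30.0
slide [-0.075  0.758  0.013] twist 0.0972  now [ 0.5025 -0.2088  0.1995] 3.455 q7 [ 1.15  0.31 -0.99  1.67  0.27  1.3   1.99] t 31.8 w 9.2 F [ 0.4  0.3 -1.6]
```

```bash
python3 -m handwheel '[{"slide":[-0.02,0.19,0],"twist":0.03},{"slide":[-0.04,0.38,0],"twist":0.06},{"slide":[-0.06,0.57,0],"twist":0.097},{"slide":[-0.075,0.758,0],"twist":0.097},{"slide":[-0.075,0.758,0],"twist":0.097}]'; python3 go.py .455 .12 .2 2.75
```

```text
t: 32.45
eef_pos: [0.4678, -0.057, 0.1961]
ee_rot: [-0.001, -0.007, 1.0, -0.0]
contact_force: [0.5, -0.4, -1.2]
width: 0.0091
finger_force: 30.0
slide [ 0.052  0.886 -0.019] twist 0.1289  now [ 0.4678 -0.057   0.1961] 3.155 q7 [ 1.06  0.1  -1.07  1.84  0.1   1.25  1.55] t 32.5 w 9.1 F [ 0.5 -0.4 -1.2]
```

```bash
python3 -m handwheel '[{"slide":[0.01,0.22,-0.01],"twist":0.03},{"slide":[0.03,0.44,-0.02],"twist":0.06},{"slide":[0.04,0.66,-0.02],"twist":0.1},{"slide":[0.052,0.886,-0.02],"twist":0.129},{"slide":[0.052,0.886,-0.02],"twist":0.129}]'; python3 go.py .49 .28 .2 2.45
```

```text
t: 33.08
eef_pos: [0.456, 0.1202, 0.2004]
ee_rot: [-0.0, 0.195, 0.981, 0.001]
contact_force: [1.0, -0.8, -1.9]
width: 0.0093
finger_force: 30.0
slide [0.148 0.803 0.002] twist 0.0953  now [0.456  0.1202 0.2004] 2.749 q7 [ 0.79  0.12 -1.19  1.83  0.12  1.26  0.75] t 33.1 w 9.3 F [ 1.  -0.8 -1.9]
```

```bash
python3 -m handwheel '[{"slide":[0.04,0.2,0],"twist":0.02},{"slide":[0.07,0.4,0],"twist":0.05},{"slide":[0.11,0.6,0],"twist":0.07},{"slide":[0.148,0.803,0],"twist":0.095},{"slide":[0.148,0.803,0],"twist":0.095}]'; python3 go.py .565 .42 .12 2.319
```

```text
t: 33.7
eef_pos: [0.4908, 0.2792, 0.1996]
ee_rot: [-0.001, 0.339, 0.941, 0.0]
contact_force: [-0.0, 0.2, -1.5]
width: 0.0094
finger_force: 30.0
slide [0.163 0.779 0.398] twist 0.042  now [0.4908 0.2792 0.1996] 2.451 q7 [ 0.27  0.41 -1.09  1.61  0.37  1.35  0.01] t 33.7 w 9.4 F [-0.   0.2 -1.5]
```

```bash
python3 -m handwheel '[{"slide":[0.04,0.2,0.05],"twist":0.01},{"slide":[0.08,0.4,0.1],"twist":0.02},{"slide":[0.12,0.6,0.2],"twist":0.04},{"slide":[0.163,0.779,0.39],"twist":0.042},{"slide":[0.163,0.779,0.39],"twist":0.042},{"slide":[0.163,0.779,0.39],"twist":0.042}]'; python3 go.py .565 .42 .055 2.319
```

```text
t: 34.45
eef_pos: [0.5669, 0.4157, 0.1228]
ee_rot: [0.0, 0.402, 0.916, -0.001]
contact_force: [0.6, -0.6, -0.0]
width: 0.0095
finger_force: 30.0
slide [0.022 0.007 0.339] twist -0.0015  now [0.5669 0.4157 0.1228] 2.314 q7 [-0.13  0.74 -0.91  1.31  0.58  1.36 -0.28] t 34.5 w 9.5 F [ 0.6 -0.6 -0. ]
```

```bash
python3 -m handwheel '[{"slide":[0.021,0.006,0.1],"twist":-0.001},{"slide":[0.021,0.006,0.22],"twist":-0.001},{"slide":[0.021,0.006,0.34],"twist":-0.001},{"slide":[0.021,0.006,0.34],"twist":-0.001},{"slide":[0.021,0.006,0.34],"twist":-0.001}]'; python3 go.py .565 .42 .027 2.319
```

```text
t: 35.08
eef_pos: [0.5641, 0.4218, 0.0552]
ee_rot: [-0.0, 0.4, 0.916, 0.0]
contact_force: [0.4, 0.3, -0.5]
width: 0.0093
finger_force: 30.0
slide [-0.01  -0.003  0.141] twist -0.0002  now [0.5641 0.4218 0.0552] 2.318 q7 [-0.15  0.8  -0.88  1.36  0.62  1.26 -0.32] t 35.1 w 9.3 F [ 0.4  0.3 -0.5]
```

```bash
python3 -m handwheel '[{"slide":[-0.008,-0.003,0.04],"twist":0},{"slide":[-0.008,-0.003,0.08],"twist":0},{"slide":[-0.008,-0.003,0.11],"twist":0},{"slide":[-0.008,-0.003,0.138],"twist":0},{"slide":[-0.008,-0.003,0.141],"twist":0},{"slide":[-0.008,-0.003,0.141],"twist":0}]'; python3 go.py .565 .42 .0265 2.319
```

```text
t: 35.83
eef_pos: [0.5647, 0.42, 0.0268]
ee_rot: [0.0, 0.4, 0.916, 0.0]
contact_force: [0.2, -0.6, -0.1]
width: 0.0089
finger_force: 30.0
slide [-0.001  0.001  0.001] twist -0.0002  now [0.5647 0.42   0.0268] 2.318 q7 [-0.15  0.83 -0.87  1.38  0.64  1.22 -0.33] t 35.8 w 8.9 F [ 0.2 -0.6 -0.1]
```

```bash
python3 -m handwheel '[{"slide":[0,0,0],"twist":0},{"slide":[0,0,0],"twist":0},{"slide":[0,0,0],"twist":0},{"slide":[0,0,0],"twist":0}]' 30; python3 -m handwheel '[{"slide":[0,0,-0.2],"twist":0},{"slide":[0,0,-0.5],"twist":0},{"slide":[0,0,-0.9],"twist":0},{"slide":[0,0,-0.95],"twist":0},{"slide":[-0.4,-0.4,-0.95],"twist":0},{"slide":[-0.4,-0.4,-0.95],"twist":0},{"slide":[-0.4,-0.4,-0.95],"twist":0}]' 30; python3 - <<'E'
from cell import imaging
import cv2,numpy as np
a=imaging.camera("wrist")[:,:,::-1]
b=imaging.camera("side")[150:270,210:350,::-1];b=cv2.resize(b,(400,343),interpolation=cv2.INTER_CUBIC)
a=cv2.resize(a[:300],(640,300))[:,:]
o=np.zeros((600,800,3),np.uint8);o[:300,:640]=a;o[300:600,:400]=b[:300]
t=cv2.resize(imaging.camera("top")[240:340,155:275,::-1],(360,300),interpolation=cv2.INTER_CUBIC);o[300:,410:770]=t
cv2.imwrite("pics/w8.png",o)
E
```

```text
t: 36.33
eef_pos: [0.5647, 0.42, 0.0268]
ee_rot: [0.0, 0.4, 0.916, 0.0]
contact_force: [0.1, 0.1, 0.1]
width: 0.0294
finger_force: 0.0
t: 37.2
eef_pos: [0.5624, 0.3016, 0.2167]
ee_rot: [0.001, 0.403, 0.915, -0.001]
contact_force: [-0.1, 0.1, -1.0]
width: 0.0297
finger_force: 0.0
```

View pics/w8.png

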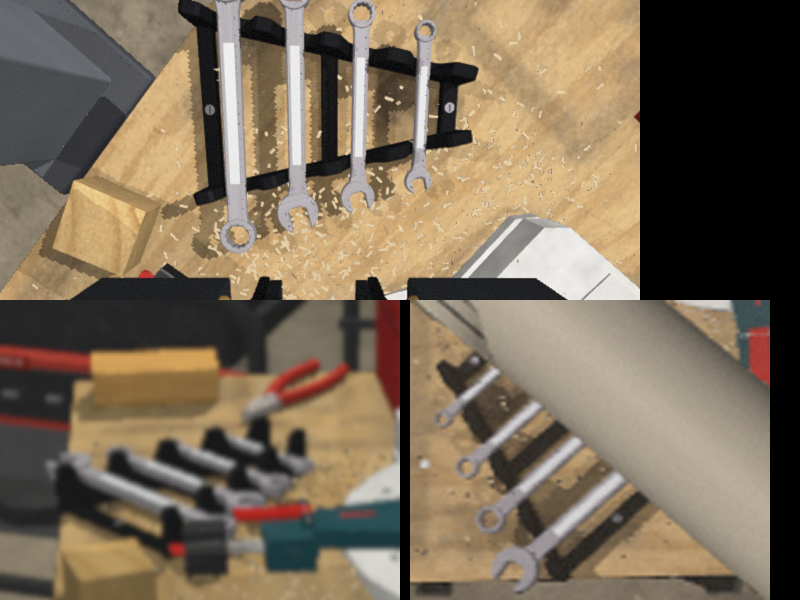

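```bash
python3 -c "
from cell import bot,ticket
print(bot.state()['contact_force'],bot.state()['t']);print(ticket.finish_job())"
```

```text
[ 0.42991677  0.81283286 -0.1611394 ] 37.35
the job is handed in; nothing more can be done
None
```

All four spanners are in the rack in order of length, and I handed the job in at about 37 s of simulated time; the last pictures showed each lying level and square in its notches, I never went near the adjustable wrench, and no verdict came back.

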